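# Clamp the end cap through the press guard

## Robot

A 6-joint arm with a two-finger parallel gripper is mounted at the origin on a cart in front of the work surface, level with it; the furniture and walls round the work are solid. World frame = base frame: x ahead of the robot, y to its left, z up, the work surface at z = 0. Lengths are in m, angles in rad, forces in N, time in s.
With the tool pointing down it reaches from about 0.35 to 0.975 m from the base axis. Payload 4.9 kg.
Tool frame: the origin (TCP) lies midway between the tips of the shut fingers; the grasp point (between the pads) lies 19 mm behind it; z points along the fingers, y is the line along which they close (so a half turn about z gives the same grasp; the last joint's range is limited). The gripper opens to 85 mm and grips with 20 to 120 N. Pads are 22 mm wide; open, the fingers measure 114 mm over their backs; the gripper's body (76 mm by 85 mm) begins 54 mm behind the grasp point. The pads swing forward as they close: fully open they stand 13 mm farther back than shut.
Start: joints at [1.065, 0.053, 1.613, -0, 1.476, -0.119], TCP at [0.236, 0.579, 0.231] pointing down, gripper open.
Joint ranges: [-3.01, 3.01], [-1.01, 2.22], [0.06, 2.58], [-1.02, 4.17], [0.09, 2.62], [-3.14, 3.14]. Speed limits (rad/s): [2.57, 2.57, 3.14, 3.14, 3.14, 3.14].

## Interface

Orientations are given as a rotation vector (axis times angle).
In Python, from station import ctrl gives the robot as it stands.
- The arm moves only by the tool step_arm, never from a script. Its argument "targets" is a list of rows, each an object with "travel": the shift along the world's x, y, z as a fraction of full scale, a list of three; "angular": the turn, a rotation vector about the world's x, y, z as a fraction of full scale, a list of three; "gripper": the opening, from 0 (shut) to 1 (fully open). In form: [{"travel": [x, y, z], "angular": [rx, ry, rz], "gripper": gripper}, ...]. A call has 1 to 10 rows; each row is the pose to reach, as a shift and turn from the pose commanded when the call began; what a row does not reach only later rows make up. Full scale, the value 1, is 0.6 m for a shift and pi/4 rad for a turn. A row lasts 1/10 s, in which the tool goes at most 50 mm and 8.59 degrees, less where a joint would pass 70% of its speed; a pose out of reach is approached as far as the arm can. A call with a number of a shift or a turn outside -1 to 1 is refused whole. A call with a gripper value outside its range is refused whole. The fingers move at their own pace and stop on an object; "squeeze" is the grip in N (left out, the last holds). Time passes only in rows, so rows that repeat a pose let the fingers close. It gives the time, the measured TCP pose, the force, the opening and the grip force at its end, in the units of the state.
- ctrl.get_obs(): the state, without advancing time (a new reading comes with each control period).
- ctrl.get_image(name): name is "side" or "top"; returns a dict with "img" (480x640x3 uint8, red, green, blue), "fx", "fy", "cx", "cy" (pixels), "rvec" (rotation vector, rad) and "tvec" (3), from world to camera coordinates, as OpenCV has them. Camera axes: x right, y down, z forward; pixel columns grow to the right and rows downward; lengths in m; the calibration is good to about 2 mm. A picture is of the moment at which its call begins. There is no depth.
- ctrl.finish_job(): hands the job in; it is judged then, once.
The state is a dict: "t": time; "q": joint angles; "dq": joint speeds; "effort": joint torques, N m; "tool_pos": TCP position; "tool_rot": TCP orientation; "contact_force": force on the tool from outside, world axes, zero at the start; "wrist_torque": the same for the moment, N m; "opening": finger opening in m; "grip_force": force on a finger pad.
Only numpy, scipy, OpenCV 4.12 (cv2) and the standard library are available. Lean on these libraries where they do the work, as an engineer would, in place of code of your own. Each camera call takes 0.05 s, during which the arm holds its last target. There are 200 camera calls.

## Task

The two-lever hold-down press has a flat guard sheet over its lever ends, and one workpiece sits under each lever. Reach down through the guard window of the lever that stands over the wide, low end cap and press that lever's end down until its foot bears firmly on the cap, then keep it pressed there for three seconds and do not let go: the program finishes while holding the lever down. Do not touch the guard, leave the other lever and the narrower stepped pipe union alone, lift or shift nothing, and leave the things standing beside the press where they are.

Things in the scene. Friction and masses are not known exactly. Their poses are not given: they have to be found in the camera images.
- fixture: Press, fixed: dark base plate 280 x 224 x 12 mm (x -118 to 162), origin at bench level; x along the levers from pad to hinge, 45 to 70 degrees right of straight ahead; y to the far station, z up. Stations far (y = 50) and near (y = -50 mm): each a rubber seat at x = 60 (top at z = 15) with a workpiece, and a lever hinged at x = 140, z = 100, end pad at x = -60 under a guard window.
- guard: Grey sheet guard, origin and axes as the press: sheet 4 mm thick, top at z = 134 mm, x -116 to -4, y -111 to 111 mm, on 4 mm side cheeks (y = +-109 mm) down to the base. Two windows, each 80 x 80 mm, centred at x = -60, y = +-50 mm; 20 mm of sheet between them. Must not be touched.
- window_far (a point): Centre of the far guard window, in the plane of the sheet's top face (134 mm above the bench); axes as the press.
- window_near (a point): Centre of the near guard window, in the plane of the sheet's top face; axes as the press.
- pad_far (a point): Black rubber pressing pad on the near end of the far lever, 42 x 36 x 12 mm, origin at the centre of its top face; at rest 16 mm below the guard's top face, centred in the far window. Goes down about 20 mm before the foot meets the cap.
- pad_near (a point): The same pad on the near lever, centred in the near window.
- foot_far (a point): Round rubber foot under the far lever, 28 mm across, 80 mm from the hinge; origin at the centre of its underside, at rest 73 mm above the bench and 8 mm above the end cap if that is here.
- foot_near (a point): The same foot under the near lever.
- lever_far (a joint): Far lever's hinge, rad: 0 at rest (level, sprung up), grows as the pad is pressed, stop at 0.22. Foot meets the end cap at about 0.10. Pressing at the pad, 200 mm from the hinge, takes 1.5 to 2 N to start, 3.5 N just before the foot meets the cap, then rises steeply; 2.5 N more at the pad gives about 6 N at the foot. Springs back when let go.
- lever_near (a joint): Near lever's hinge, the same.
- end_cap: Wide, low grey end cap (plain disc-like plug), 88 mm across and 50 mm high, loose, 0.45 kg or so, upright on one of the two seats; origin at the centre of its underside. The workpiece to be held down.
- union: Narrower stepped black pipe union, 56 mm across and 52 mm high, loose, upright on the other seat; origin at the centre of its underside. To be left alone.
- bush: Small stepped bush, 28 mm across, 34 mm high, standing loose on the bench beyond the press; origin under its centre. Bystander.
- cup: Black cup of brushes, 72 mm across, 180 mm high, loose on the bench beyond the press; origin under its centre. Bystander.
- tape: Roll of tape, 88 mm across, 26 mm high, flat on the bench beyond the press; origin under its centre. Bystander.
There are look-alikes about, which are no part of the job. What is shaped like the end_cap but blue, brown or orange is not meant.

How it is judged:
By the outcome, as a careful person would: the job done as asked, in the order asked, and still so for the second after the job is handed in, while the arm keeps its last pose, push and grip.
It also fails if it takes over 32 s, if anything falls off the work surface, if the arm or the gripper's body presses on something with over 40 N, if the wrist force passes 120 N, or if a joint passes its speed limit or range.

## Working session

There is one attempt and no reset: what is moved stays moved. The work goes in short steps, Python scripts to look and compute and a tool call to move; the robot and the scene stay as the last step left them, time stands still between calls to the robot, and variables do not carry over. Pictures are saved under pics/ and viewed, at most 10 in all, crops included, and the job is handed in when it is done.

Besides the shell and the picture viewer there is one more tool, called as a command line: name --argument value ..., lists and objects as JSON in quotes. step_arm: Moves the arm, as the interface text tells. Its arguments: {"type":"object","properties":{"targets":{"type":"array"},"squeeze":{"type":"number"}},"required":["targets"]}

```bash
mkdir -p pics; python3 - <<'E'
from station import ctrl
import cv2,numpy as np,pickle
d={}
for n in("side","top"):
    o=ctrl.get_image(n);d[n]=o;cv2.imwrite(f"pics/{n}0.png",o["img"][:,:,::-1])
    R=cv2.Rodrigues(np.array(o["rvec"]))[0];print(n,o["fx"],o["cx"],o["cy"],-R.T@np.array(o["tvec"]).ravel(),R[2])
pickle.dump(d,open("im.pkl","wb"))
s=ctrl.get_obs();print(s)
E
```

```text
side 545.2963850451004 323.54142889427465 234.33538138172406 [ 0.58781369 -0.64806997  0.7372446 ] [-0.0139842   0.76080496 -0.64882991]
top 457.3019306535972 316.97780748026554 237.96907335831094 [0.4713653  0.09748244 1.14517921] [ 0.11778362  0.01169511 -0.99297041]
{'t': 0.1, 'q': array([ 1.06498953e+00,  5.32875423e-02,  1.61416034e+00, -2.11394897e-05,
        1.47599406e+00, -1.18990446e-01]), 'dq': array([ 2.59066270e-04, -2.63854348e-03, -4.38852667e-03,  6.76592009e-04,
       -3.32282088e-05,  1.10434213e-03]), 'effort': array([-1.73879348e-04, -3.94906855e+01, -3.71361673e+01, -8.92361231e-05,
        3.90304936e-03, -6.75008081e-06]), 'tool_pos': array([0.23550055, 0.578325  , 0.23018582]), 'tool_rot': array([-6.03719923e-01, -3.08247854e+00,  2.77393323e-03]), 'contact_force': array([ 0.98100212, -1.79699019,  1.17497935]), 'wrist_torque': array([-0.02726092,  0.02346298, -0.03305068]), 'grip_force': 0.0, 'opening': 0.08559137711480819}
```

View pics/side0.png

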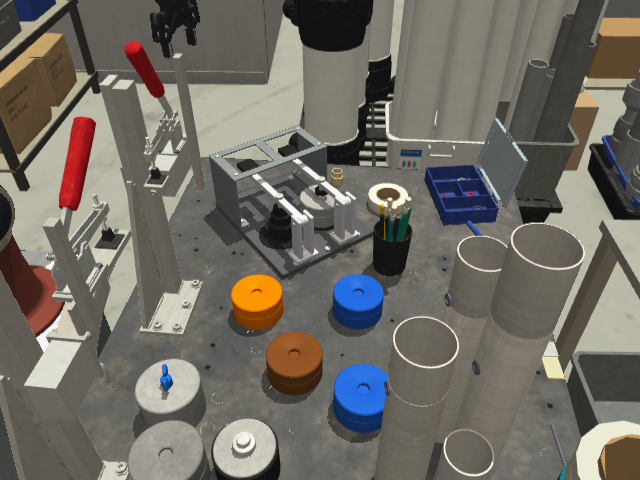

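View pics/top0.png

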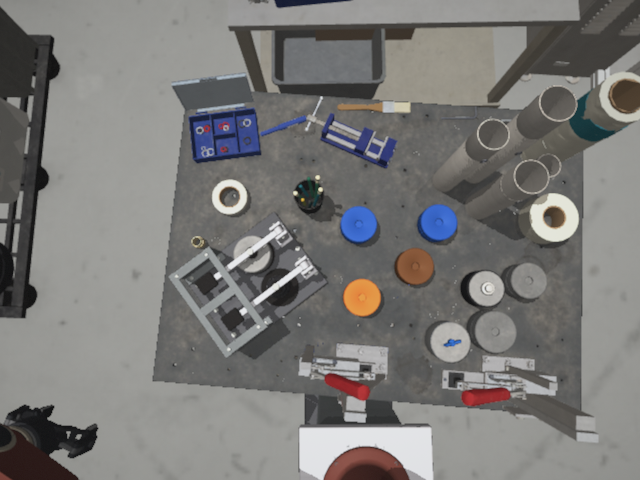

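The side view shows the press at about (290,200), with a wide grey cap under one lever (320,205) and a black union under the other (278,225). In the top view the grey cap (253,253) is under the far lever, whose window is at about (205,282). The near window is at about (233,318). I'll zoom in next.

```bash
python3 - <<'E'
import cv2,pickle
d=pickle.load(open("im.pkl","rb"))
a=d["top"]["img"][200:365,150:340,::-1];cv2.imwrite("pics/tc.png",cv2.resize(a,None,fx=3.6,fy=3.6,interpolation=cv2.INTER_CUBIC))
a=d["side"]["img"][115:280,200:390,::-1];cv2.imwrite("pics/sc.png",cv2.resize(a,None,fx=3.6,fy=3.6,interpolation=cv2.INTER_CUBIC))
E
```

```text
(no output)
```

View pics/tc.png

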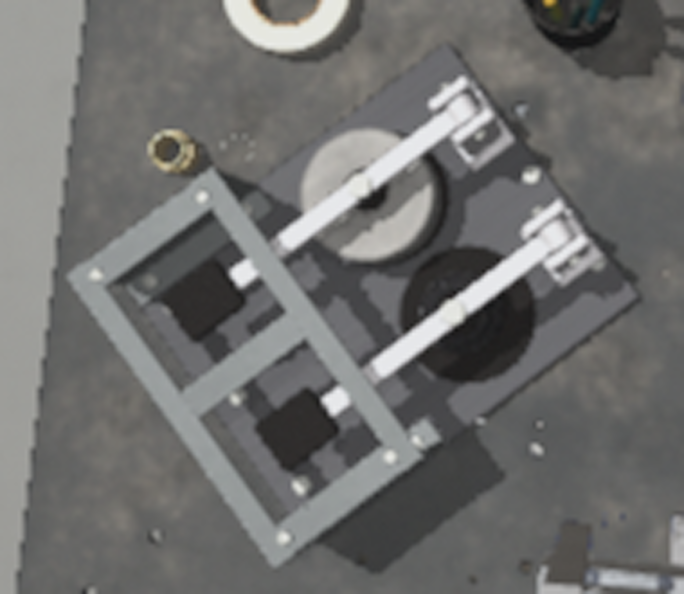

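View pics/sc.png

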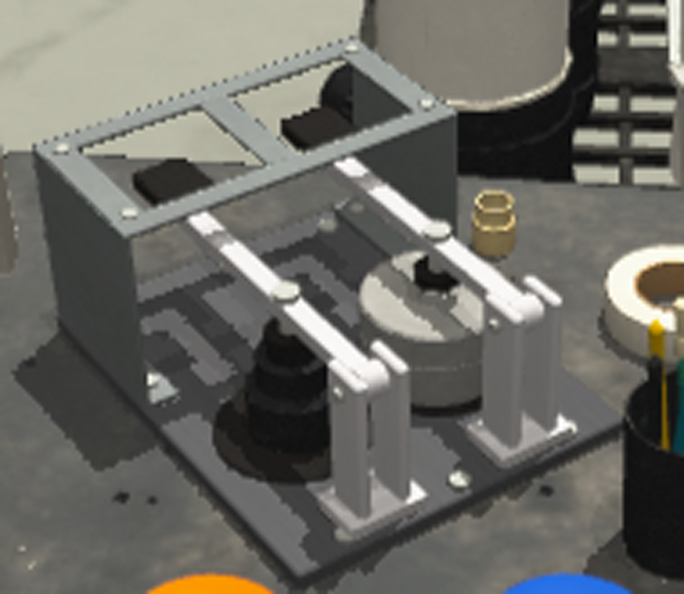

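The crops show the guard's outer corners clearly. In the top crop they are (68,277), (212,170), (425,452) and (277,566). In the side crop they are (355,38), (456,113), (133,236) and (35,147). The cap is under the far lever, so I'll fit a planar pose to these corners.

```bash
cat > fit.py <<'E'
import cv2,numpy as np,pickle
from scipy.optimize import least_squares
d=pickle.load(open("im.pkl","rb"))
P=np.array([[-116,111],[-4,111],[-4,-111],[-116,-111]])/1000
off={"top":(150,200),"side":(200,115)}
C={"top":[(68,277),(212,170),(425,452),(277,566)],"side":[(355,38),(456,113),(133,236),(35,147)]}
def ray(n,px,z):
    o=d[n];K=np.array([[o["fx"],0,o["cx"]],[0,o["fy"],o["cy"]],[0,0,1]])
    R=cv2.Rodrigues(np.array(o["rvec"]))[0];c=-R.T@np.array(o["tvec"]).ravel()
    r=np.c_[px,np.ones(len(px))]@np.linalg.inv(K).T@R
    return (c+r*((z-c[2])/r[:,2:]))[:,:2]
W={n:ray(n,(np.array(C[n])+.5)/3.6-.5+off[n],.134) for n in C}
def T(p,X): c,s=np.cos(p[2]),np.sin(p[2]); return X@np.array([[c,s],[-s,c]])+p[:2]
for k in (["top"],["side"],["top","side"]):
    f=lambda p:np.concatenate([(T(p,P)-W[n]).ravel() for n in k])
    s=least_squares(f,[.4,.3,-1]);p=s.x
    print(k,p.round(4),np.degrees(p[2]).round(2),(s.fun*1000).round(1),"winfar",T(p,np.array([[-.06,.05],[-.06,-.05]])).round(4))
E
python3 fit.py
```

```text
['top'] [ 0.4906  0.2812 -0.9228] -52.87 [ 0.4  1.9  2.8  0.2 -1.2 -1.2 -2.  -0.8] winfar [[0.4943 0.3592]
 [0.4146 0.2989]]
['side'] [ 0.4924  0.2768 -0.9296] -53.26 [ 0.7  3.3  3.8  0.6 -2.9 -3.3 -1.6 -0.7] winfar [[0.4966 0.3548]
 [0.4165 0.295 ]]
['top', 'side'] [ 0.4915  0.279  -0.9262] -53.07 [ 1.8 -0.4  3.9 -2.4 -0.5 -3.1 -1.  -2.5 -0.8  5.6  2.7  3.1 -3.6 -1.4
 -2.6  1. ] winfar [[0.4955 0.357 ]
 [0.4155 0.2969]]
```

step_arm --targets '[{"travel": [0.07,-0.06,0.02],"angular": [0,0,-0.12],"gripper": 0},{"travel": [0.14,-0.12,0.03],"angular": [0,0,-0.24],"gripper": 0},{"travel": [0.21,-0.18,0.03],"angular": [0,0,-0.36],"gripper": 0},{"travel": [0.28,-0.24,0.03],"angular": [0,0,-0.48],"gripper": 0},{"travel": [0.35,-0.3,0.02],"angular": [0,0,-0.6],"gripper": 0},{"travel": [0.4,-0.34,0],"angular": [0,0,-0.69],"gripper": 0},{"travel": [0.4325,-0.37,0],"angular": [0,0,-0.69],"gripper": 0},{"travel": [0.4325,-0.37,0],"angular": [0,0,-0.69],"gripper": 0},{"travel": [0.4325,-0.37,0],"angular": [0,0,-0.69],"gripper": 0},{"travel": [0.4325,-0.37,0],"angular": [0,0,-0.69],"gripper": 0}]'

```text
t: 1.1
tool_pos: [0.4946, 0.3574, 0.2311]
tool_rot: [-1.406, -2.809, 0.0]
contact_force: [-0.0, -0.5, 0.4]
opening: -0.0002
grip_force: 0.0
```

step_arm --targets '[{"travel": [0.001,0,-0.06],"angular": [0,0,0],"gripper": 0},{"travel": [0.001,0,-0.12],"angular": [0,0,0],"gripper": 0},{"travel": [0.001,0,-0.13],"angular": [0,0,0],"gripper": 0},{"travel": [0.001,0,-0.13],"angular": [0,0,0],"gripper": 0}]'

```text
t: 1.5
tool_pos: [0.4942, 0.3573, 0.1521]
tool_rot: [-1.404, -2.809, 0.004]
contact_force: [-0.1, 0.5, 0.0]
opening: 0.0
grip_force: 0.0
```

```bash
python3 - <<'E'
from station import ctrl
import cv2,numpy as np
out=[]
for n,(x,y) in (("side",(200,60)),("top",(150,200))):
    a=ctrl.get_image(n)["img"][y:y+190,x:x+130,::-1];out.append(cv2.resize(a,None,fx=3,fy=3,interpolation=cv2.INTER_CUBIC))
cv2.imwrite("pics/b1.png",np.hstack(out))
s=ctrl.get_obs();print(s["tool_pos"],s["contact_force"])
E
```

```text
[0.49631335 0.35795763 0.15544245] [0.16771424 0.2544223  0.54103426]
```

View pics/b1.png

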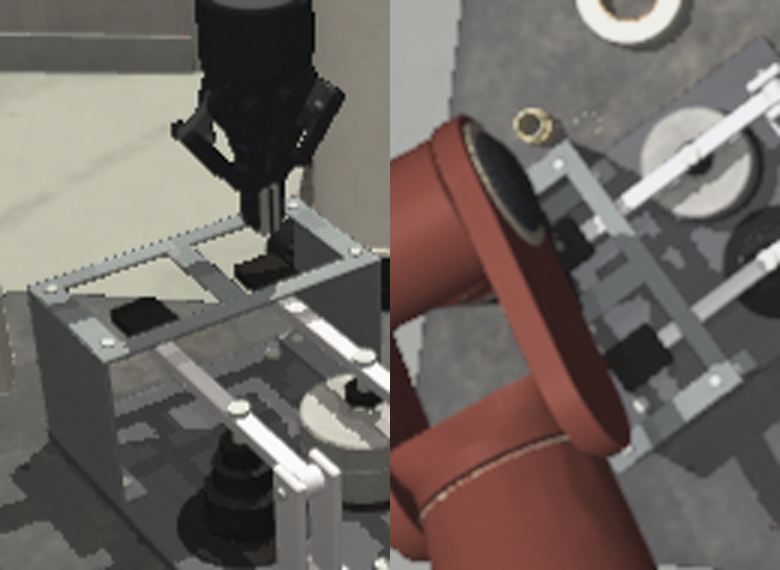

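The side view shows the shut fingertips at crop (267,232), above the far window and its pad (265,270), with clearance all round. I'll descend in stages and read the force each time.

step_arm --targets '[{"travel": [0,0,-0.02],"angular": [0,0,0],"gripper": 0},{"travel": [0,0,-0.04],"angular": [0,0,0],"gripper": 0},{"travel": [0,0,-0.055],"angular": [0,0,0],"gripper": 0},{"travel": [0,0,-0.065],"angular": [0,0,0],"gripper": 0},{"travel": [0,0,-0.065],"angular": [0,0,0],"gripper": 0},{"travel": [0,0,-0.065],"angular": [0,0,0],"gripper": 0}]'

```text
t: 2.2
tool_pos: [0.4958, 0.3567, 0.1145]
tool_rot: [-1.407, -2.809, 0.001]
contact_force: [-0.1, -0.2, 2.6]
opening: -0.0
grip_force: 1.0
```

step_arm --targets '[{"travel": [0,0,-0.005],"angular": [0,0,0],"gripper": 0},{"travel": [0,0,-0.01],"angular": [0,0,0],"gripper": 0},{"travel": [0,0,-0.015],"angular": [0,0,0],"gripper": 0},{"travel": [0,0,-0.02],"angular": [0,0,0],"gripper": 0},{"travel": [0,0,-0.02],"angular": [0,0,0],"gripper": 0},{"travel": [0,0,-0.02],"angular": [0,0,0],"gripper": 0}]'

```text
t: 2.8
tool_pos: [0.4961, 0.3572, 0.1026]
tool_rot: [1.407, 2.809, 0.001]
contact_force: [-1.0, 1.7, 3.4]
opening: 0.0002
grip_force: 1.7
```

step_arm --targets '[{"travel": [0,0,-0.003],"angular": [0,0,0],"gripper": 0},{"travel": [0,0,-0.006],"angular": [0,0,0],"gripper": 0},{"travel": [0,0,-0.006],"angular": [0,0,0],"gripper": 0},{"travel": [0,0,-0.006],"angular": [0,0,0],"gripper": 0}]'

```text
t: 3.2
tool_pos: [0.496, 0.357, 0.0989]
tool_rot: [1.407, 2.809, 0.001]
contact_force: [-1.0, 2.8, 3.8]
opening: -0.0002
grip_force: 1.9
```

step_arm --targets '[{"travel": [0,0,-0.0015],"angular": [0,0,0],"gripper": 0},{"travel": [0,0,-0.003],"angular": [0,0,0],"gripper": 0},{"travel": [0,0,-0.003],"angular": [0,0,0],"gripper": 0},{"travel": [0,0,-0.003],"angular": [0,0,0],"gripper": 0}]'

```text
t: 3.6
tool_pos: [0.4961, 0.3571, 0.0982]
tool_rot: [1.407, 2.809, 0.001]
contact_force: [-3.3, 2.3, 7.9]
opening: -0.0001
grip_force: 4.4
```

step_arm --targets '[{"travel": [0,0,-0.001],"angular": [0,0,0],"gripper": 0},{"travel": [0,0,-0.001],"angular": [0,0,0],"gripper": 0},{"travel": [0,0,-0.001],"angular": [0,0,0],"gripper": 0}]'

```text
t: 3.9
tool_pos: [0.4962, 0.3571, 0.0981]
tool_rot: [1.407, 2.809, 0.001]
contact_force: [-3.5, 1.8, 10.5]
opening: -0.0
grip_force: 5.3
```

```bash
python3 - <<'E'
from station import ctrl
import cv2,numpy as np
out=[]
for n,(x,y) in (("side",(200,80)),("top",(150,200))):
    a=ctrl.get_image(n)["img"][y:y+165,x:x+(130 if n=="side" else 110),::-1];out.append(cv2.resize(a,(0,0),fx=3.3,fy=3.3,interpolation=cv2.INTER_CUBIC))
cv2.imwrite("pics/b2.png",np.hstack(out))
s=ctrl.get_obs();print(s["t"],s["tool_pos"],s["contact_force"])
E
```

```text
4.0 [0.49613867 0.35708602 0.09803637] [-4.12898698  1.9796631  10.23581413]
```

View pics/b2.png

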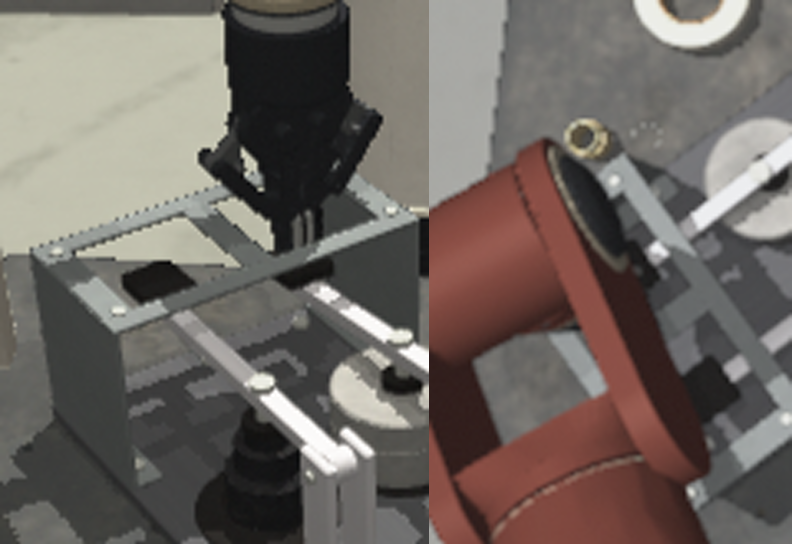

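The side view shows the far lever pressed, with its foot on the cap at (395,380). The fingers are clear of the window edges, and the near lever is level and untouched. Now I'll hold.

step_arm --targets '[{"travel": [0,0,0],"angular": [0,0,0],"gripper": 0},{"travel": [0,0,0],"angular": [0,0,0],"gripper": 0},{"travel": [0,0,0],"angular": [0,0,0],"gripper": 0},{"travel": [0,0,0],"angular": [0,0,0],"gripper": 0},{"travel": [0,0,0],"angular": [0,0,0],"gripper": 0},{"travel": [0,0,0],"angular": [0,0,0],"gripper": 0},{"travel": [0,0,0],"angular": [0,0,0],"gripper": 0},{"travel": [0,0,0],"angular": [0,0,0],"gripper": 0},{"travel": [0,0,0],"angular": [0,0,0],"gripper": 0},{"travel": [0,0,0],"angular": [0,0,0],"gripper": 0}]'

```text
t: 5.0
tool_pos: [0.4961, 0.3571, 0.098]
tool_rot: [1.407, 2.809, 0.001]
contact_force: [-2.9, 1.1, 10.2]
opening: 0.0
grip_force: 5.3
```

step_arm --targets '[{"travel": [0,0,0],"angular": [0,0,0],"gripper": 0},{"travel": [0,0,0],"angular": [0,0,0],"gripper": 0},{"travel": [0,0,0],"angular": [0,0,0],"gripper": 0},{"travel": [0,0,0],"angular": [0,0,0],"gripper": 0},{"travel": [0,0,0],"angular": [0,0,0],"gripper": 0},{"travel": [0,0,0],"angular": [0,0,0],"gripper": 0},{"travel": [0,0,0],"angular": [0,0,0],"gripper": 0},{"travel": [0,0,0],"angular": [0,0,0],"gripper": 0},{"travel": [0,0,0],"angular": [0,0,0],"gripper": 0},{"travel": [0,0,0],"angular": [0,0,0],"gripper": 0}]'

```text
t: 6.0
tool_pos: [0.4961, 0.3571, 0.098]
tool_rot: [1.407, 2.809, 0.001]
contact_force: [-3.2, 0.9, 10.6]
opening: -0.0002
grip_force: 5.3
```

step_arm --targets '[{"travel": [0,0,0],"angular": [0,0,0],"gripper": 0},{"travel": [0,0,0],"angular": [0,0,0],"gripper": 0},{"travel": [0,0,0],"angular": [0,0,0],"gripper": 0},{"travel": [0,0,0],"angular": [0,0,0],"gripper": 0},{"travel": [0,0,0],"angular": [0,0,0],"gripper": 0},{"travel": [0,0,0],"angular": [0,0,0],"gripper": 0},{"travel": [0,0,0],"angular": [0,0,0],"gripper": 0},{"travel": [0,0,0],"angular": [0,0,0],"gripper": 0},{"travel": [0,0,0],"angular": [0,0,0],"gripper": 0},{"travel": [0,0,0],"angular": [0,0,0],"gripper": 0}]'

```text
t: 7.0
tool_pos: [0.4961, 0.3571, 0.098]
tool_rot: [1.407, 2.809, 0.001]
contact_force: [-3.7, 1.3, 10.1]
opening: 0.0001
grip_force: 5.3
```

step_arm --targets '[{"travel": [0,0,0],"angular": [0,0,0],"gripper": 0},{"travel": [0,0,0],"angular": [0,0,0],"gripper": 0},{"travel": [0,0,0],"angular": [0,0,0],"gripper": 0},{"travel": [0,0,0],"angular": [0,0,0],"gripper": 0},{"travel": [0,0,0],"angular": [0,0,0],"gripper": 0},{"travel": [0,0,0],"angular": [0,0,0],"gripper": 0},{"travel": [0,0,0],"angular": [0,0,0],"gripper": 0},{"travel": [0,0,0],"angular": [0,0,0],"gripper": 0}]'

```text
t: 7.8
tool_pos: [0.4962, 0.357, 0.098]
tool_rot: [1.407, 2.809, 0.001]
contact_force: [-3.4, 1.5, 10.8]
opening: 0.0001
grip_force: 5.3
```

```bash
python3 -c "
from station import ctrl
print(ctrl.finish_job())"
```

```text
the job is handed in; nothing more can be done
None
```

The far lever, which stands over the grey end cap, was held down at about 10 N on its pad for nearly 4 s with no sign of touching the guard, and the job was handed in at 7.8 s with the arm still pressing; no verdict came back.

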